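# Restock the sloping polish feeder at a manicure table

### The job

Restock the sloping metal feeder with the three square black polish bottles: the long one first, then the two short ones, each lying with its cap leading downhill, so that the long bottle's cap pokes out through the slot at the bottom and the other two rest close up behind it in line. Leave everything else on the table where it is.

Things in the scene. Friction and masses are not known exactly. Their poses are not given: they have to be found in the camera images.
- long_body (a point): Centre of the square body of the one long polish bottle: square black body 55 mm long, 38 x 38 mm across, then a round black cap on the same centre line, 60 mm long, 18 mm thick tapering to 13; 115 mm over all, about 130 g. Starts lying flat, any yaw. Point 19 mm above its underside, 27.5 mm from the base, 87.5 mm from the cap tip. +x runs along the bottle towards the cap; z up as it lies.
- long: The same long bottle, origin under the middle of its length (57.5 mm from either end), on its lower side. Axes as above.
- short_a_body (a point): Centre of the square body of one of the two short polish bottles (alike): square black body 42 mm long, 38 x 38 mm across, then a round black cap on the same centre line, 38 mm long, 18 mm thick tapering to 13; 80 mm over all, about 100 g. Starts lying flat, any yaw. Point 19 mm above its underside, 21 mm from the base, 59 mm from the cap tip. +x runs along the bottle towards the cap; z up as it lies.
- short_a: The same short bottle, origin under the middle of its length (40 mm from either end), on its lower side. Axes as above.
- short_b_body (a point): Centre of the square body of the other of the two short polish bottles (alike): square black body 42 mm long, 38 x 38 mm across, then a round black cap on the same centre line, 38 mm long, 18 mm thick tapering to 13; 80 mm over all, about 100 g. Starts lying flat, any yaw. Point 19 mm above its underside, 21 mm from the base, 59 mm from the cap tip. +x runs along the bottle towards the cap; z up as it lies.
- short_b: The same short bottle, origin under the middle of its length (40 mm from either end), on its lower side. Axes as above.
- trough: Fixed aluminium trough of the feeder, open on top, sloping 0.42 rad (24 degrees); slick lining (friction about 0.13): bottles let go in it slide down by themselves. Origin on its floor, mid-width, at the uphill face of the end stop, 45 mm above the table. x points down the slope, z out of the floor at right angles, y across. All side walls 4 mm thick, 20 mm high.
- slot (a point): Middle of the slot in the end stop: trough x 0, 19 mm above its floor. The stop is two posts 6 mm thick and 34 mm high with a 28 mm gap: a cap passes, a square body does not. From here 150 mm uphill the trough is 41 mm wide inside. Once loaded, the body centres lie about 27, 114 and 194 mm uphill of this point.
- pan (a point): Middle of the feeding place, on the floor, at trough x = -250 mm: bottles are let go with mid-length here, on the centre line. From here uphill to x = -345 mm the trough is a pan 104 mm wide inside with a back wall; from here downhill it narrows evenly to 41 mm at x = -150 mm. The pan end stands about 200 mm high on a wooden foot 120 mm wide.
- jar_a_mid (a point): Bystander: clear jar with white lid, 60 mm wide and 45 mm high, standing (point at its centre, half-way up).
- jar_b_mid (a point): Bystander: small clear jar with white lid, 42 mm wide and 34 mm high, standing (point at its centre, half-way up).
- jar_c_mid (a point): Bystander: second clear jar with white lid, 60 mm wide, 45 mm high (point at its centre, half-way up).
- round_bottle_mid (a point): Bystander: round black polish bottle, standing, 46 mm wide, 105 mm high; not one of the square ones, it stays (point at its centre, half-way up).
- dropper_mid (a point): Bystander: amber dropper bottle, 36 mm wide, 120 mm high (point at its centre, half-way up).
- mug_mid (a point): Bystander: white mug, 84 mm wide, 85 mm high, with a handle (point at its centre, half-way up).
- block_mid (a point): Bystander: wooden block 45 x 200 x 45 mm, lying (point at its centre, half-way up).
- brush_grip (a point): Bystander: black-handled brush 170 mm long, lying; the point is on its handle.
There are look-alikes about, which are no part of the job. Leave any blue look-alike of the long alone.

How it is judged:
By the outcome, as a careful person would: the job done as asked, in the order asked, and still so for the second after the job is handed in, with the robot touching nothing.
It also fails if it takes over 72 s, if anything falls off the work surface, if the arm or the gripper's body presses on something with over 40 N, if the wrist force passes 120 N, or if a joint passes its speed limit or range.

### The arm

A 6-joint arm with a two-finger parallel gripper is mounted at the origin on the work surface. World frame = base frame: x ahead of the robot, y to its left, z up, the work surface at z = 0. Lengths are in m, angles in rad, forces in N, time in s.
With the tool pointing down it reaches from about 0.225 to 0.875 m from the base axis. Payload 3.4 kg.
Tool frame: the origin (TCP) lies midway between the tips of the shut fingers; the grasp point (between the pads) lies 19 mm behind it (manip.grasp_offset is the distance from the TCP to the grasp point, in m); x points along the fingers, y is the direction in which the jaws open and shut, and the axes are right-handed (so a half turn about x gives the same grasp; the last joint's range is limited). The gripper opens to 85 mm and grips with 20 to 120 N. Pads are 22 mm wide; open, the fingers measure 114 mm over their backs; the gripper's body (76 mm by 85 mm) begins 54 mm behind the grasp point. The pads swing forward as they close: fully open they stand 13 mm farther back than shut.
Start: joints at [1.093, 0.276, 1.505, -0, 1.361, -0.121], TCP at [0.201, 0.539, 0.231] pointing down, gripper open.
Joint ranges: [-2.89, 2.89], [-0.75, 2.08], [0.22, 2.7], [-1.18, 4.32], [0.11, 2.71], [-2.7, 2.7]. Speed limits (rad/s): [2.57, 2.57, 3.14, 3.14, 3.14, 3.14].

### API

Orientations are given as a unit quaternion [w, x, y, z].
In Python, from rig import manip gives the robot as it stands.
- The arm moves only by the shell command python3 -m creep 'ROWS' [OPENING] [FORCE]. ROWS is a JSON object of lists of equal length, an entry for each row: "delta_pos": the shift along the tool's x, y, z in cm, a list of three; "dr": the turn, a rotation vector about the tool's x, y, z in rad, a list of three. In form: {"delta_pos": [[dx, dy, dz], ...], "dr": [[rx, ry, rz], ...]}. A call has 1 to 10 rows; each row is the pose to reach, as a shift and turn from the pose commanded when the call began, along the tool's axes at that moment; what a row does not reach only later rows make up. A row lasts 1/10 s, in which the tool goes at most 50 mm and 8.59 degrees, less where a joint would pass 70% of its speed; a pose out of reach is approached as far as the arm can. A call with a gripper value outside its range is refused whole. OPENING is the opening, from -1 (shut) to 1 (fully open), set as the call begins (- or left out, the last holds). The fingers move at their own pace and stop on an object; FORCE is the grip in N (left out, the last holds). Time passes only in rows, so rows that repeat a pose let the fingers close. It gives the time, the measured TCP pose, the force and the opening at its end, in the units of the state.
- manip.get_state(): the state, without advancing time (a new reading comes with each control period).
- manip.get_image(name): name is "side" or "top" or "wrist"; returns a dict with "pixels" (384x512x3 uint8, blue, green, red), "depth" (384x512 float32, m along the optical axis (not along the pixel's ray), 0 where there is no reading), "intrinsics" (3x3 intrinsics, pixels), "rvec" (rotation vector, rad) and "tvec" (3), from world to camera coordinates, as OpenCV has them. Camera axes: x right, y down, z forward; pixel columns grow to the right and rows downward; lengths in m; the calibration is good to about 2 mm. A picture is of the moment at which its call begins.
- manip.sign_off(): hands the job in, once; it reports no verdict.
The state is a dict: "clock": time; "qpos": joint angles; "qd": joint speeds; "effort": joint torques, N m; "position": TCP position; "ee_rot": TCP orientation; "contact_force": force on the tool from outside, world axes, zero at the start; "moment": the same for the moment, N m; "width": finger opening in m.
Only numpy, scipy, OpenCV 4.12 (cv2) and the standard library are available. Lean on these libraries where they do the work, as an engineer would, in place of code of your own. Each camera call takes 0.05 s, during which the arm holds its last target. There are 200 camera calls.

## Working session

There is one attempt and no reset: what is moved stays moved. The work goes in short steps, Python scripts to look and compute and a shell command to move; the robot and the scene stay as the last step left them, time stands still between calls to the robot, and variables do not carry over. Pictures are saved under pics/ and viewed, about 8 in all and at most 12, crops included, and the job is handed in when it is done.

```bash
ls; mkdir -p pics
python3 - <<'E'
from rig import manip
import cv2,numpy as np
print(manip.get_state(), manip.grasp_offset)
for n in ("top","side"):
    im=manip.get_image(n); cv2.imwrite(f"pics/{n}0.png",im["pixels"]); np.savez(f"{n}0.npz",**im)
    R=cv2.Rodrigues(im["rvec"])[0]; print(n,im["intrinsics"].tolist(),(-R.T@im["tvec"].ravel()).round(3),R.round(2).tolist())
E
```

```text
pics
{'clock': 0.0, 'qpos': array([ 1.09297814e+00,  2.76623994e-01,  1.50617715e+00, -3.70314253e-05,
        1.36073620e+00, -1.21009322e-01]), 'qd': array([ 6.64651424e-05,  1.08744350e-03, -2.78717140e-03,  8.30471682e-04,
        4.82427386e-05,  5.38054619e-04]), 'effort': array([ 1.29186312e-03, -4.16773403e+01, -2.45802963e+01, -1.19481219e-04,
        1.06464507e-02, -2.07529575e-05]), 'position': array([0.20060107, 0.53827222, 0.23040567]), 'ee_rot': array([ 0.69569324,  0.12481936,  0.69607437, -0.12614083]), 'contact_force': array([ 0.17194278, -0.16130468,  1.20416434]), 'moment': array([ 0.02783225,  0.049679  , -0.00229592]), 'width': 0.08555045315529158} 0.0187
top [[430.0269861968498, 0.0, 257.0915472477876], [0.0, 430.0269861968498, 195.2376536929833], [0.0, 0.0, 1.0]] [0.33  0.017 1.635] [[-0.0, -1.0, 0.02], [-0.99, -0.0, -0.17], [0.17, -0.02, -0.99]]
side [[387.32304200153857, 0.0, 252.76556033442372], [0.0, 387.32304200153857, 190.9403205427591], [0.0, 0.0, 1.0]] [-0.096 -0.719  0.814] [[0.72, -0.7, -0.0], [-0.4, -0.41, -0.82], [0.57, 0.59, -0.57]]
```

View pics/top0.png

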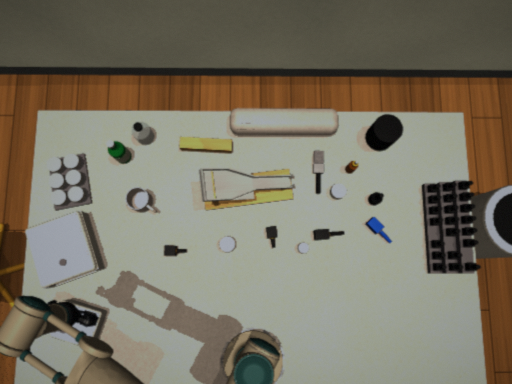

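View pics/side0.png

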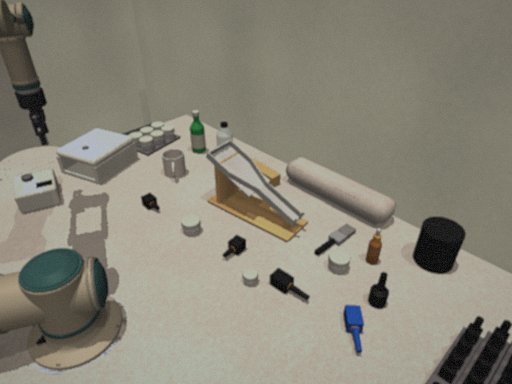

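The top view shows world +x up and +y left. The squat short bottles are at about (175,251) and (271,236), and the long one is at (328,234) with its cap to the right. The blue look-alike is at (379,229). The trough runs from the pan at (202,185) to the outlet at (293,182). The side view agrees.

```bash
cat > h.py <<'E'
import numpy as np,cv2
from scipy.spatial.transform import Rotation as Ro
def cam(im):
    R=cv2.Rodrigues(im["rvec"])[0]; return R,-R.T@np.ravel(im["tvec"])
def ray(im,uv,z):
    R,c=cam(im); d=(R.T@np.linalg.inv(im["intrinsics"])@np.c_[np.atleast_2d(uv),np.ones(len(np.atleast_2d(uv)))].T).T
    return c+d*((z-c[2])/d[:,2])[:,None]
def cloud(im):
    d=im["depth"]; v,u=np.mgrid[:d.shape[0],:d.shape[1]]; K=im["intrinsics"]; R,c=cam(im)
    p=np.dstack([(u-K[0,2])/K[0,0]*d,(v-K[1,2])/K[1,1]*d,d])
    return p@R+c
def blobs(im,z=.025,thr=60,amin=25,amax=1e9):
    g=im["pixels"].max(2); n,l,s,ce=cv2.connectedComponentsWithStats((g<thr).astype(np.uint8))
    for i in range(1,n):
        if not amin<s[i,4]<amax: continue
        v,u=np.nonzero(l==i); P=ray(im,np.c_[u,v],z)[:,:2]; 
        m=P.mean(0); w,V=np.linalg.eigh(np.cov((P-m).T)); a=V[:,1]; t=(P-m)@a
        if (t**3).mean()<0: a,t=-a,-t      # long tail = cap
        yield ce[i].round(1),s[i,4],(P.mean(0)).round(4),np.degrees(np.arctan2(a[1],a[0])).round(1),np.ptp(t).round(3),(m+a*(t.max()+t.min())/2).round(4)
E
python3 - <<'E'
from h import *
im=dict(np.load("top0.npz"))
for b in blobs(im,.022,70,40,900): print(*b)
P=cloud(im); print("table z",np.median(P[200:300,340:410,2]))
sl=P[160:215,190:305]
v,u=np.nonzero(sl[...,2]>.045); q=sl[v,u]
# wall/rim points: profile along y
for y in np.arange(.30,-.16,-.03):
    m=abs(q[:,1]-y)<.012
    if m.sum()>5: print(round(y,2),q[m].min(0).round(3),q[m].max(0).round(3),q[m].mean(0).round(3))
E
```

```text
[11.3  3.2] 96 [1.3944 0.9775] 75.8 0.091 [1.3952 0.9805]
[137.7 126.5] 59 [0.8745 0.4446] -132.8 0.034 [0.8749 0.445 ]
[148.2 138.6] 66 [0.8258 0.4021] -44.5 0.052 [0.8257 0.4022]
[115.2 146.4] 56 [0.7943 0.5271] 127.9 0.039 [0.7927 0.5291]
[123.7 155.5] 166 [0.7581 0.4932] -29.4 0.059 [0.7603 0.4919]
[205.4 150. ] 73 [0.7808 0.1805] -93.2 0.19 [0.7808 0.18  ]
[ 80.1 163. ] 78 [0.7281 0.6572] 160.4 0.052 [0.7273 0.6574]
[ 61.6 168.6] 47 [0.706  0.7254] -31.7 0.041 [0.7074 0.7245]
[ 81.7 179.5] 69 [0.6639 0.6467] -17.3 0.053 [0.6639 0.6467]
[317.6 182.5] 84 [ 0.6534 -0.251 ] 177.6 0.079 [ 0.6518 -0.2509]
[ 63.8 184.2] 51 [0.6456 0.7127] -4.2 0.054 [0.654  0.7121]
[ 84.6 195.8] 78 [0.6011 0.632 ] 158.4 0.057 [0.5992 0.6327]
[131.5 195.3] 89 [0.6033 0.4563] -28.0 0.069 [0.6032 0.4563]
[375.  198.2] 141 [ 0.5924 -0.4697] -61.8 0.06 [ 0.5935 -0.4717]
[503.9 217.8] 692 [ 0.5172 -0.9614] -5.8 0.197 [ 0.518  -0.9615]
[ 65.8 202. ] 42 [0.5777 0.7006] 140.3 0.039 [0.5756 0.7024]
[ 93.2 240.7] 282 [0.4327 0.5898] 20.1 0.219 [0.4348 0.5906]
[  9.9 247.8] 779 [0.4069 0.8924] 3.4 0.165 [0.4138 0.
[... 363 characters left out ...]
.12 [0.559 0.108 0.053] [0.675 0.132 0.191] [0.617 0.121 0.161]
0.09 [0.564 0.078 0.136] [0.676 0.101 0.18 ] [0.622 0.09  0.151]
0.06 [0.57  0.048 0.124] [0.681 0.072 0.163] [0.626 0.06  0.137]
0.03 [0.571 0.019 0.109] [0.686 0.041 0.153] [0.627 0.03  0.124]
0.0 [ 0.577 -0.01   0.1  ] [0.685 0.009 0.139] [0.625 0.001 0.112]
-0.03 [ 0.61  -0.039  0.085] [ 0.659 -0.02   0.12 ] [ 0.638 -0.03   0.099]
-0.06 [ 0.614 -0.072  0.071] [ 0.666 -0.049  0.11 ] [ 0.641 -0.06   0.086]
-0.09 [ 0.618 -0.102  0.057] [ 0.669 -0.079  0.099] [ 0.645 -0.09   0.073]
-0.12 [ 0.621 -0.132  0.046] [ 0.673 -0.108  0.084] [ 0.65  -0.12   0.059]
-0.15 [ 0.626 -0.158  0.045] [ 0.677 -0.139  0.079] [ 0.65  -0.147  0.062]
```

Run:
```python
from h import *
im=dict(np.load("top0.npz")); cv2.imwrite("pics/tr.png",cv2.resize(im["pixels"][155:260,165:350],None,fx=4.3,fy=4.3,interpolation=cv2.INTER_CUBIC))
```

```text
(no output)
```

View pics/tr.png

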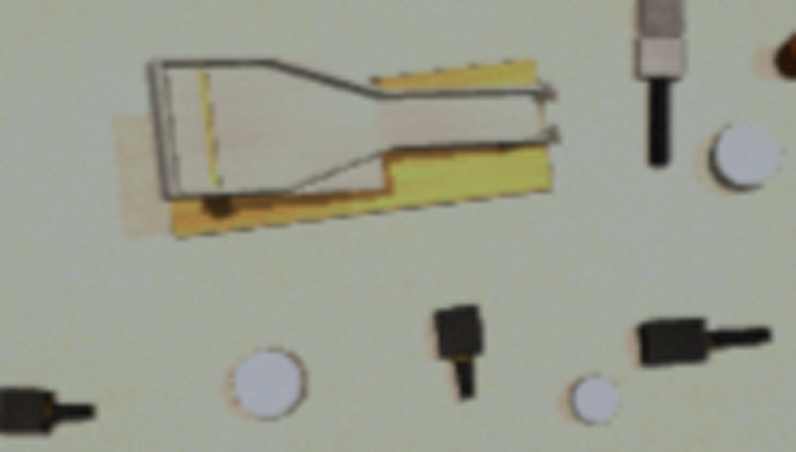

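The crop shows the trough's narrow end at (548,115) and the pan at (160–290, 65–195). Its axis is tilted about 7.5° off −y. The bottles stand clear of the jars. From the wall fits, the trough origin is about (0.648, −0.128, 0.045) with yaw −82.6°, and the floor heights agree with the 0.42 rad slope.

```bash
cat >> h.py <<'E'
def frame(b,n): return np.column_stack([-n,np.cross(n,b),b])   # tool x=-n, z=+b
def flat(deg): return frame(np.array([np.cos(np.radians(deg)),np.sin(np.radians(deg)),0]),np.array([0,0,1.]))
TY=-82.6; TO=np.array([.648,-.128,.045])
def trough():
    c,s=np.cos(.42),np.sin(.42); h=np.array([np.cos(np.radians(TY)),np.sin(np.radians(TY)),0])
    b=h*c-np.array([0,0,s]); n=h*s+np.array([0,0,c]); return b,n
def go(p,R,flip):
    from rig import manip
    s=manip.get_state(); q=s["ee_rot"]; C=Ro.from_quat(np.r_[q[1:],q[0]]).as_matrix()
    R=R@np.diag([1,-1,-1]) if flip else R
    d=C.T@(np.asarray(p)-s["position"])*100; r=Ro.from_matrix(C.T@R).as_rotvec()
    print("clock",round(s["clock"],2),"pos",s["position"].round(4),"q",s["qpos"].round(2),"\n dpos cm",d.round(2),"dr",r.round(3),"deg",np.degrees(np.linalg.norm(r)).round(1),"F",np.round(s["contact_force"],1),"w",round(s["width"],4))
E
python3 - <<'E'
from h import *
im=dict(np.load("top0.npz")); P=cloud(im)
# floor plane check: points near the centre line, in trough coordinates
b,n=trough(); y=np.cross(n,b); T=(P-TO)@np.column_stack([b,y,n])
m=(abs(T[...,1])<.012)&(T[...,0]<-.02)&(T[...,0]>-.24)&(abs(T[...,2])<.02)
print("floor z in trough frame",np.median(T[m][:,2]),np.polyfit(T[m][:,0],T[m][:,2],1))
for lo,hi in((-.33,-.26),(-.14,-.02)):
    m=(T[...,0]>lo)&(T[...,0]<hi)&(T[...,2]>.012)&(T[...,2]<.03)&(abs(T[...,1])<.07); w=T[m][:,1]; print("walls",np.median(w[w<0]),np.median(w[w>0]))
for f in (0,1):
  go([.457,-.262,.25],flat(-87),f)
E
```

```text
floor z in trough frame 0.004679467719356453 [0.00336681 0.0052246 ]
walls -0.053233967379804285 0.05422649447881648
walls -0.022112163723894986 0.0226585719348908
clock 0.1 pos [0.2006 0.5384 0.2305] q [ 1.09  0.28  1.51 -0.    1.36 -0.12] 
 dpos cm [ -1.85 -66.05  51.98] dr [1.162e+00 1.000e-03 2.000e-03] deg 66.6 F [-0.4  0.1  0.1] w 0.0854
clock 0.1 pos [0.2006 0.5384 0.2305] q [ 1.09  0.28  1.51 -0.    1.36 -0.12] 
 dpos cm [ -1.85 -66.05  51.98] dr [-1.98e+00 -2.00e-03  1.00e-03] deg 113.4 F [-0.4  0.1  0.1] w 0.0854
```

```bash
python3 - <<'E'
from h import *
im=dict(np.load("top0.npz")); P=cloud(im); b,n=trough(); y=np.cross(n,b); T=(P-TO)@np.column_stack([b,y,n])
m=(T[...,0]>-.05)&(T[...,0]<.05)&(T[...,2]>.03)&(T[...,2]<.05)&(abs(T[...,1])<.03); print("posts",T[m].round(3).tolist())
m=(T[...,0]<-.3)&(T[...,2]>.01)&(abs(T[...,1])<.035); print("back",np.percentile(T[m],[5,50,95],axis=0).round(3))
E
python3 -m creep '{"delta_pos":[[-1.85,-33,26],[-1.85,-33,26],[-1.85,-33,26],[-1.85,-33,26],[-1.85,-33,26],[-1.85,-33,26],[-1.85,-33,26],[-1.85,-33,26],[-1.85,-33,26],[-1.85,-33,26]],"dr":[[0.58,0,0],[0.58,0,0],[0.58,0,0],[0.58,0,0],[0.58,0,0],[0.58,0,0],[0.58,0,0],[0.58,0,0],[0.58,0,0],[0.58,0,0]]}' 1
python3 -c "
from h import *
go([.457,-.262,.25],flat(-87),0)"
```

```text
posts [[0.013, 0.024, 0.037], [0.014, 0.023, 0.042], [-0.027, 0.023, 0.031], [-0.023, 0.022, 0.032], [0.011, 0.022, 0.032], [0.009, 0.019, 0.042], [0.016, 0.02, 0.038], [0.01, 0.018, 0.032], [0.009, 0.016, 0.041], [0.013, 0.015, 0.043], [0.014, -0.013, 0.032], [0.015, -0.014, 0.037], [0.011, -0.018, 0.035], [0.011, -0.019, 0.042], [0.01, -0.022, 0.036], [0.012, -0.022, 0.04]]
back [[-0.34  -0.031  0.011]
 [-0.338 -0.002  0.021]
 [-0.317  0.031  0.027]]
clock: 1.1
position: [0.3298, 0.1365, 0.2498]
ee_rot: [0.63, 0.321, 0.63, -0.321]
contact_force: [-0.4, 0.8, 0.2]
width: 0.0853
clock 1.1 pos [0.3298 0.1365 0.2498] q [ 0.2  -0.08  1.87 -0.    1.35 -0.43] 
 dpos cm [ 1.000e-02 -1.314e+01  3.971e+01] dr [ 0.576  0.001 -0.   ] deg 33.0 F [-0.4  0.8  0.2] w 0.0853
```

```bash
sed -i 's/TO=np.array.*/TO=np.array([.6494,-.1384,.045])/' h.py
python3 -m creep '{"delta_pos":[[0,-13.1,39.7],[0,-13.1,39.7],[0,-13.1,39.7],[0,-13.1,39.7],[0,-13.1,39.7],[0,-13.1,39.7],[0,-13.1,39.7],[0,-13.1,39.7],[0,-13.1,39.7],[0,-13.1,39.7]],"dr":[[0.576,0,0],[0.576,0,0],[0.576,0,0],[0.576,0,0],[0.576,0,0],[0.576,0,0],[0.576,0,0],[0.576,0,0],[0.576,0,0],[0.576,0,0]]}'
python3 - <<'E'
from h import *
from rig import manip
im=manip.get_image("wrist"); cv2.imwrite("pics/w1.png",im["pixels"]); np.savez("w1.npz",**im); print(cam(im)[1].round(3))
for b in blobs(im,.019,60,300,40000): print(*b)
go([.457,-.262,.25],flat(-87),0)
E
```

```text
clock: 2.1
position: [0.4601, -0.2598, 0.2486]
ee_rot: [0.513, 0.486, 0.514, -0.486]
contact_force: [-1.0, 0.5, 0.1]
width: 0.0854
[ 0.455 -0.181  0.392]
[262.3   6.7] 534 [ 0.465  -0.0836] 5.8 0.043 [ 0.4659 -0.0835]
[245.2 166.2] 1730 [ 0.4555 -0.2703] -86.2 0.117 [ 0.4565 -0.2856]
[395.2 159.5] 938 [ 0.6521 -0.2495] 177.6 0.087 [ 0.6506 -0.2495]
clock 2.15 pos [ 0.4592 -0.2578  0.2488] q [-0.64  0.19  1.57  0.    1.38 -0.7 ] 
 dpos cm [-0.12 -0.24  0.41] dr [ 0.005 -0.003  0.001] deg 0.3 F [-0.   0.2 -0.3] w 0.0854
```

View pics/w1.png

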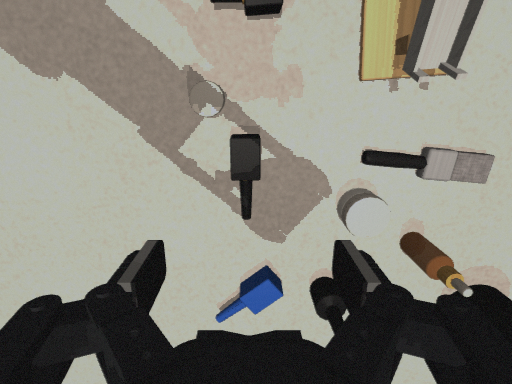

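The wrist view shows the long bottle's body at (245,158) and its cap tip at (247,217), in free space. The jar at (207,99) is clear of the fingers. With parallax corrected, the body centre is about (0.455, −0.253) with yaw −86.2°, which the top view confirms.

```bash
python3 -c "
from h import *
go([.455,-.253,.006],flat(-86.2),0)"
```

```text
clock 2.15 pos [ 0.4592 -0.2578  0.2488] q [-0.64  0.19  1.57  0.    1.38 -0.7 ] 
 dpos cm [24.28 -0.36 -0.44] dr [-0.009 -0.003  0.001] deg 0.5 F [-0.   0.2 -0.3] w 0.0854
```

```bash
python3 -m creep '{"delta_pos":[[6,-0.2,-0.9],[12,-0.2,-0.9],[17,-0.2,-0.9],[20,-0.2,-0.9],[22,-0.2,-0.9],[24.4,-0.2,-0.9],[24.4,-0.2,-0.9],[24.4,-0.2,-0.9],[24.4,-0.2,-0.9],[24.4,-0.2,-0.9]],"dr":[[0,0,0],[0,0,0],[0,0,0],[0,0,0],[0,0,0],[0,0,0],[0,0,0],[0,0,0],[0,0,0],[0,0,0]]}'
python3 -c "
from h import *
go([.455,-.253,.006],flat(-86.2),0)"
```

```text
clock: 3.15
position: [0.4573, -0.25, 0.0074]
ee_rot: [0.515, 0.485, 0.513, -0.485]
contact_force: [0.1, -0.6, 0.3]
width: 0.085
clock 3.15 pos [ 0.4573 -0.25    0.0074] q [-0.63  0.42  1.93  0.    0.79 -0.69] 
 dpos cm [ 0.14 -0.25  0.29] dr [-0.008  0.002 -0.002] deg 0.5 F [ 0.1 -0.6  0.3] w 0.085
```

```bash
python3 -m creep '{"delta_pos":[[0.1,-0.2,0.3],[0.1,-0.2,0.3],[0.1,-0.2,0.3]],"dr":[[0,0,0],[0,0,0],[0,0,0]]}' 
python3 -m creep '{"delta_pos":[[0,0,0],[0,0,0],[0,0,0],[0,0,0],[0,0,0],[0,0,0],[0,0,0],[0,0,0]],"dr":[[0,0,0],[0,0,0],[0,0,0],[0,0,0],[0,0,0],[0,0,0],[0,0,0],[0,0,0]]}' -1 50
python3 - <<'E'
from h import *
b,n=trough(); y=np.cross(n,b)
# long: body centre in trough coords at release, above floor; TCP ~13 mm below body centre height (19-6)
for nm,x in (("long",-.28),("short",-.269)):
    for up in (.06,.003):
        t=TO+b*x+n*(.006+up); print(nm,up,t.round(4))
t=TO+b*-.28+n*(.066+.03); go(t,frame(b,n),0)
go([.457,-.253,.26],flat(-86),0)
E
```

```text
clock: 3.45
position: [0.4545, -0.2532, 0.0051]
ee_rot: [0.514, 0.486, 0.514, -0.485]
contact_force: [-0.3, 0.2, -0.3]
width: 0.0854
clock: 4.25
position: [0.4547, -0.253, 0.0049]
ee_rot: [0.514, 0.485, 0.514, -0.485]
contact_force: [0.4, -0.5, 1.7]
width: 0.0373
long 0.06 [0.6199 0.0884 0.2194]
long 0.003 [0.6169 0.1115 0.1674]
short 0.06 [0.6212 0.0785 0.215 ]
short 0.003 [0.6182 0.1015 0.1629]
clock 4.25 pos [ 0.4547 -0.253   0.0049] q [-0.64  0.43  1.93  0.    0.78 -0.7 ] 
 dpos cm [-24.19  18.57 -31.91] dr [-0.07   0.42  -0.015] deg 24.4 F [ 0.4 -0.5  1.7] w 0.0373
clock 4.25 pos [ 0.4547 -0.253   0.0049] q [-0.64  0.43  1.93  0.    0.78 -0.7 ] 
 dpos cm [-2.551e+01  2.400e-01  2.000e-02] dr [-0.012  0.    -0.   ] deg 0.7 F [ 0.4 -0.5  1.7] w 0.0373
```

```bash
python3 -m creep '{"delta_pos":[[-4,0,0],[-9,0,0],[-14,0,0],[-19,0,0],[-24.2,0,0],[-24.2,3,-5],[-24.2,6,-10],[-24.2,9,-14],[-24.2,11,-18],[-24.2,13,-22]],"dr":[[0,0,0],[0,0,0],[0,0,0],[0,0,0],[0,0,0],[-0.01,0.08,0],[-0.02,0.16,0],[-0.03,0.24,0],[-0.05,0.32,-0.01],[-0.07,0.42,-0.015]]}'
python3 - <<'E'
from h import *
b,n=trough(); t=TO+b*-.28+n*(.006+.06); go(t,frame(b,n),0)
E
```

```text
clock: 5.25
position: [0.5697, -0.0291, 0.2467]
ee_rot: [0.408, 0.554, 0.631, -0.358]
contact_force: [0.4, -0.7, -2.1]
width: 0.0372
clock 5.25 pos [ 0.5697 -0.0291  0.2467] q [-0.41  0.35  1.44  0.36  1.58 -0.57] 
 dpos cm [ 7.01  6.51 -8.91] dr [ 0.001 -0.003  0.001] deg 0.2 F [ 0.4 -0.7 -2.1] w 0.0372
```

```bash
python3 -m creep '{"delta_pos":[[0,3,-4],[0,6.5,-8.9],[3,6.5,-8.9],[7,6.5,-8.9],[7,6.5,-8.9],[7,6.5,-8.9],[7,6.5,-8.9]],"dr":[[0,0,0],[0,0,0],[0,0,0],[0,0,0],[0,0,0],[0,0,0],[0,0,0]]}'
python3 - <<'E'
from h import *
from rig import manip
b,n=trough(); t=TO+b*-.28+n*(.006+.003); go(t,frame(b,n),0)
a=manip.get_image("wrist")["pixels"]; c=manip.get_image("side")["pixels"]; 
cv2.imwrite("pics/p1.png",np.hstack([cv2.resize(a,(400,300)),cv2.resize(c[100:280,180:420],(400,300))]))
E
```

```text
clock: 5.95
position: [0.6205, 0.0851, 0.2205]
ee_rot: [0.409, 0.554, 0.629, -0.359]
contact_force: [-0.5, -0.3, -1.6]
width: 0.0375
clock 5.95 pos [0.6205 0.0851 0.2205] q [-0.21  0.4   1.42  0.4   1.47 -0.4 ] 
 dpos cm [ 5.93 -0.03 -0.27] dr [-0.     0.001 -0.002] deg 0.1 F [-0.5 -0.3 -1.6] w 0.0375
```

View pics/p1.png

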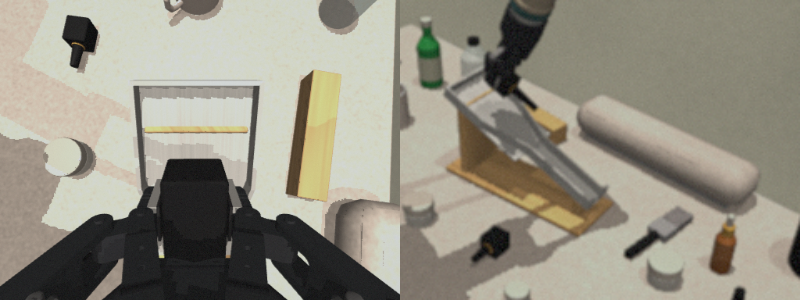

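The wrist view shows the bottle (170–228) centred between the pan walls (138, 257) and parallel to them. The side view agrees.

```bash
python3 -m creep '{"delta_pos":[[2,0,-0.3],[4,0,-0.3],[5.2,0,-0.3],[5.9,0,-0.3],[5.9,0,-0.3],[5.9,0,-0.3],[5.9,0,-0.3]],"dr":[[0,0,0],[0,0,0],[0,0,0],[0,0,0],[0,0,0],[0,0,0],[0,0,0]]}'
```

```text
clock: 6.75
position: [0.6168, 0.1124, 0.1674]
ee_rot: [0.409, 0.554, 0.63, -0.359]
contact_force: [0.9, 0.3, -1.1]
width: 0.0371
```

```bash
python3 -m creep '{"delta_pos":[[0,0,0],[0,0,0],[0,0,0],[0,0,0],[0,0,0],[0,0,0],[0,0,0],[0,0,0],[-3,0,0],[-8,0,0]],"dr":[[0,0,0],[0,0,0],[0,0,0],[0,0,0],[0,0,0],[0,0,0],[0,0,0],[0,0,0],[0,0,0],[0,0,0]]}' 0.25
python3 - <<'E'
from h import *
from rig import manip
c=manip.get_image("side")["pixels"]; a=manip.get_image("top"); np.savez("t1.npz",**a); a=a["pixels"]
cv2.imwrite("pics/p2.png",np.hstack([cv2.resize(a[155:260,165:305],(400,300)),cv2.resize(c[100:280,180:420],(400,300))]))
go([.395,.31,.26],flat(-91),0)
E
```

```text
clock: 7.75
position: [0.618, 0.0813, 0.2373]
ee_rot: [0.406, 0.552, 0.633, -0.361]
contact_force: [1.9, -0.9, 0.1]
width: 0.0535
clock 7.85 pos [0.624  0.0783 0.2455] q [-0.21  0.39  1.38  0.4   1.52 -0.39] 
 dpos cm [  8.94 -19.75 -24.35] dr [ 0.145 -0.417  0.019] deg 25.3 F [0.9 0.  0.3] w 0.0534
```

View pics/p2.png

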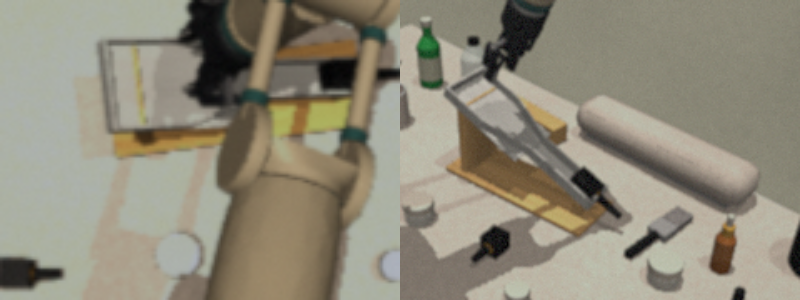

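The side view shows the long bottle at the bottom stop with its cap through the slot, at (612,203). Next is the short bottle on the left.

```bash
python3 -m creep '{"delta_pos":[[8.5,-19.7,-24.3],[8.5,-19.7,-24.3],[8.5,-19.7,-24.3],[8.5,-19.7,-24.3],[8.5,-19.7,-24.3],[8.5,-19.7,-24.3],[8.5,-19.7,-24.3],[8.5,-19.7,-24.3],[8.5,-19.7,-24.3],[8.5,-19.7,-24.3]],"dr":[[0.145,-0.417,0.019],[0.145,-0.417,0.019],[0.145,-0.417,0.019],[0.145,-0.417,0.019],[0.145,-0.417,0.019],[0.145,-0.417,0.019],[0.145,-0.417,0.019],[0.145,-0.417,0.019],[0.145,-0.417,0.019],[0.145,-0.417,0.019]]}' 1
python3 - <<'E'
from h import *
from rig import manip
im=manip.get_image("wrist"); cv2.imwrite("pics/w2.png",im["pixels"]); print(cam(im)[1].round(3))
for b in blobs(im,.026,60,300,40000): print(*b)
im=manip.get_image("top")
for b in blobs(im,.026,70,100,300): print(*b)
go([.397,.303,.006],flat(-91),0)
E
```

```text
clock: 8.85
position: [0.3925, 0.3088, 0.2608]
ee_rot: [-0.493, -0.501, -0.499, 0.507]
contact_force: [-0.2, -0.2, -0.5]
width: 0.0853
[0.395 0.388 0.404]
[253.2 164.6] 1225 [0.3952 0.2998] -91.3 0.081 [0.395  0.2901]
[253.3 337.3] 37873 [0.3902 0.0066] 179.5 0.895 [0.3891 0.0066]
[123.8 155.7] 161 [0.7564 0.4915] -35.4 0.056 [0.7571 0.491 ]
[287.8 180.5] 212 [ 0.6603 -0.1363] -89.3 0.104 [ 0.6604 -0.1467]
[426.  228.7] 259 [ 0.476  -0.6567] 0.1 0.329 [ 0.4788 -0.6567]
[375.  198.2] 137 [ 0.5918 -0.4684] -63.6 0.06 [ 0.5928 -0.4705]
[ 88.1 224.3] 110 [0.4929 0.6107] 20.4 0.095 [0.4927 0.6106]
[271.6 234. ] 144 [ 0.4561 -0.0727] -173.2 0.075 [ 0.4482 -0.0737]
[173.3 250.3] 151 [0.3964 0.292 ] -93.0 0.079 [0.396  0.2846]
[148.6 264.1] 129 [0.3462 0.3808] 14.2 0.061 [0.3483 0.3813]
[176.2 293.6] 164 [0.2398 0.2769] -146.5 0.139 [0.2327 0.2722]
[ 93.8 318.5] 213 [0.1539 0.5692] 29.8 0.184 [0.1647 0.5754]
[132.2 308. ] 110 [0.1897 0.4338] -138.7 0.056 [0.1878 0.4322]
[ 85.9 318. ] 109 [0.1557 0.5976] 163.1 0.048 [0.1557 0.5976]
clock 8.95 pos [0.3928 0.3086 0.2608] q [0.52 0.15 1.6  0.01 1.4  0.54] 
 dpos cm [25.47  0.74  0.58] dr [-0.    -0.001  0.012] deg 0.7 F [ 0.9  0.5 -0.2] w 0.0856
```

Run:
```python
from h import *
from rig import manip
for k in ("wrist","top"):
    im=manip.get_image(k); P=cloud(im); m=(im["pixels"].max(2)<70)&(abs(P[...,2]-.038)<.006)&(abs(P[...,0]-.397)<.04)&(abs(P[...,1]-.3)<.05)
    q=P[m][:,:2].astype(np.float32); print(k,m.sum(),q.min(0),q.max(0),q.mean(0),np.median(P[m][:,2]),cv2.minAreaRect(q*1000))
go([.397,.303,.006],flat(-91),0)
```

```text
wrist 922 [0.37654534 0.28713578] [0.41341728 0.32838097] [0.3951733 0.3082005] 0.03876668061885982 ((395.23797607421875, 307.7204895019531), (40.92938995361328, 36.878684997558594), 89.19606018066406)
top 100 [0.37850308 0.26274246] [0.4117013 0.3211884] [0.39657745 0.29985064] 0.03826969717143003 ((395.1012268066406, 291.969482421875), (58.442054748535156, 33.18376541137695), 89.9387435913086)
clock 9.05 pos [0.3927 0.3087 0.2608] q [0.52 0.15 1.6  0.01 1.4  0.54] 
 dpos cm [25.48  0.75  0.59] dr [-0.    -0.001  0.012] deg 0.7 F [-0.6 -0.2  0.2] w 0.0853
```

```bash
python3 -m creep '{"delta_pos":[[5,0.3,0.4],[10,0.3,0.4],[15,0.3,0.4],[19,0.3,0.4],[22,0.3,0.4],[24,0.3,0.4],[25.5,0.3,0.4],[25.5,0.3,0.4],[25.5,0.3,0.4],[25.5,0.3,0.4]],"dr":[[0,0,0.01],[0,0,0.01],[0,0,0.01],[0,0,0.01],[0,0,0.01],[0,0,0.01],[0,0,0.01],[0,0,0.01],[0,0,0.01],[0,0,0.01]]}'
python3 -m creep '{"delta_pos":[[0,0,0],[0,0,0],[0,0,0],[0,0,0],[0,0,0],[0,0,0],[0,0,0],[0,0,0]],"dr":[[0,0,0],[0,0,0],[0,0,0],[0,0,0],[0,0,0],[0,0,0],[0,0,0],[0,0,0]]}' -1 50
python3 - <<'E'
from h import *
b,n=trough(); t=TO+b*-.269+n*(.006+.1); go(t,frame(b,n),0)
E
```

```text
clock: 10.05
position: [0.3929, 0.3061, 0.007]
ee_rot: [0.495, 0.505, 0.497, -0.503]
contact_force: [0.3, -0.3, 0.2]
width: 0.0858
clock: 10.85
position: [0.3924, 0.3062, 0.0068]
ee_rot: [0.495, 0.504, 0.497, -0.503]
contact_force: [-0.0, -0.3, 6.2]
width: 0.0377
clock 10.85 pos [0.3924 0.3062 0.0068] q [0.52 0.4  1.98 0.   0.76 0.53] 
 dpos cm [-24.53  23.46  23.97] dr [-0.143  0.417 -0.03 ] deg 25.3 F [-0.  -0.3  6.2] w 0.0377
```

```bash
python3 -m creep '{"delta_pos":[[-4,0,0],[-9,0,0],[-14,0,0],[-19,0,0],[-24.5,0,0],[-24.5,3.5,3.6],[-24.5,7,7.2],[-24.5,10.5,10.7],[-24.5,14,14.3],[-24.5,17.5,17.9]],"dr":[[0,0,0],[0,0,0],[0,0,0],[0,0,0],[0,0,0],[-0.03,0.08,0],[-0.05,0.16,-0.01],[-0.08,0.24,-0.02],[-0.11,0.32,-0.02],[-0.143,0.417,-0.03]]}'
python3 - <<'E'
from h import *
b,n=trough(); t=TO+b*-.269+n*(.006+.06); go(t,frame(b,n),0)
E
```

```text
clock: 11.85
position: [0.5645, 0.123, 0.2511]
ee_rot: [0.408, 0.554, 0.631, -0.357]
contact_force: [0.9, 1.3, -1.2]
width: 0.0374
clock 11.85 pos [0.5645 0.123  0.2511] q [-0.16  0.3   1.51  0.41  1.48 -0.36] 
 dpos cm [1.18 5.04 6.19] dr [ 0.002 -0.003 -0.   ] deg 0.2 F [ 0.9  1.3 -1.2] w 0.0374
```

```bash
python3 -m creep '{"delta_pos":[[0,2.5,3.1],[0,5,6.2],[1.2,5,6.2],[1.2,5,6.2],[1.2,5,6.2],[1.2,5,6.2]],"dr":[[0,0,0],[0,0,0],[0,0,0],[0,0,0],[0,0,0],[0,0,0]]}'
python3 - <<'E'
from h import *
from rig import manip
b,n=trough(); t=TO+b*-.269+n*(.006+.003); go(t,frame(b,n),0)
a=manip.get_image("wrist")["pixels"]; c=manip.get_image("side")["pixels"]; 
cv2.imwrite("pics/p3.png",np.hstack([cv2.resize(a,(400,300)),cv2.resize(c[100:280,180:420],(400,300))]))
E
```

```text
clock: 12.45
position: [0.6195, 0.0803, 0.2151]
ee_rot: [0.409, 0.553, 0.631, -0.359]
contact_force: [-0.3, 0.2, -1.5]
width: 0.0373
clock 12.45 pos [0.6195 0.0803 0.2151] q [-0.21  0.4   1.43  0.4   1.47 -0.42] 
 dpos cm [5.63 0.15 0.19] dr [0.001 0.    0.001] deg 0.1 F [-0.3  0.2 -1.5] w 0.0373
```

View pics/p3.png

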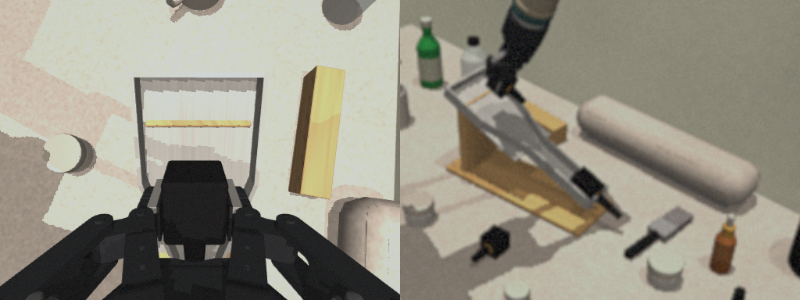

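The bottle is centred in the pan and level with it. The long bottle is still at the stop.

```bash
python3 -m creep '{"delta_pos":[[2,0.1,0.1],[4,0.1,0.1],[5,0.1,0.1],[5.6,0.1,0.1],[5.6,0.1,0.1],[5.6,0.1,0.1]],"dr":[[0,0,0],[0,0,0],[0,0,0],[0,0,0],[0,0,0],[0,0,0]]}'
python3 -m creep '{"delta_pos":[[0,0,0],[0,0,0],[0,0,0],[0,0,0],[0,0,0],[0,0,0],[0,0,0],[0,0,0],[-3,0,0],[-8,0,0]],"dr":[[0,0,0],[0,0,0],[0,0,0],[0,0,0],[0,0,0],[0,0,0],[0,0,0],[0,0,0],[0,0,0],[0,0,0]]}' 0.25
python3 - <<'E'
from h import *
from rig import manip
c=manip.get_image("side"); np.savez("s2.npz",**c); P=cloud(c); b,n=trough(); y=np.cross(n,b); T=(P-TO)@np.column_stack([b,y,n])
m=(c["pixels"].max(2)<70)&(abs(T[...,1])<.025)&(T[...,2]>.02)&(T[...,2]<.05)&(T[...,0]<.09)
print(np.histogram(T[m][:,0],np.arange(-.3,.1,.02)))
go([.456,-.07,.27],flat(-173),0)
E
```

```text
clock: 13.15
position: [0.6188, 0.101, 0.1634]
ee_rot: [0.409, 0.554, 0.63, -0.359]
contact_force: [-0.5, -0.0, -1.6]
width: 0.0374
clock: 14.15
position: [0.6203, 0.0698, 0.2334]
ee_rot: [0.406, 0.552, 0.633, -0.361]
contact_force: [1.7, -0.8, -1.0]
width: 0.0533
(array([ 0,  0,  0,  0,  0,  0,  0,  0, 57, 69, 49, 25, 58, 68, 65, 27, 26,
       18,  0]), array([-3.00000000e-01, -2.80000000e-01, -2.60000000e-01, -2.40000000e-01,
       -2.20000000e-01, -2.00000000e-01, -1.80000000e-01, -1.60000000e-01,
       -1.40000000e-01, -1.20000000e-01, -1.00000000e-01, -8.00000000e-02,
       -6.00000000e-02, -4.00000000e-02, -2.00000000e-02,  2.77555756e-16,
        2.00000000e-02,  4.00000000e-02,  6.00000000e-02,  8.00000000e-02]))
clock 14.2 pos [0.626  0.0658 0.2432] q [-0.23  0.39  1.37  0.39  1.52 -0.41] 
 dpos cm [ -7.16 -18.57   9.19] dr [ 1.554 -0.332  0.32 ] deg 92.9 F [ 2.6 -1.6  5.4] w 0.0532
```

Body edges at about −0.14 and −0.093 along the trough match the expected centre of −114 mm. Now the last short bottle.

```bash
python3 -m creep '{"delta_pos":[[-7.2,-18.6,9.2],[-7.2,-18.6,9.2],[-7.2,-18.6,9.2],[-7.2,-18.6,9.2],[-7.2,-18.6,9.2],[-7.2,-18.6,9.2],[-7.2,-18.6,9.2],[-7.2,-18.6,9.2],[-7.2,-18.6,9.2],[-7.2,-18.6,9.2]],"dr":[[1.554,-0.332,0.32],[1.554,-0.332,0.32],[1.554,-0.332,0.32],[1.554,-0.332,0.32],[1.554,-0.332,0.32],[1.554,-0.332,0.32],[1.554,-0.332,0.32],[1.554,-0.332,0.32],[1.554,-0.332,0.32],[1.554,-0.332,0.32]]}' 1
python3 -c "
from h import *
go([.456,-.07,.27],flat(-173),0)"
```

```text
clock: 15.2
position: [0.4526, -0.0675, 0.2646]
ee_rot: [0.072, 0.707, 0.092, -0.698]
contact_force: [0.2, -0.7, -0.5]
width: 0.0856
clock 15.2 pos [ 0.4526 -0.0675  0.2646] q [-0.33  0.08  1.68  0.03  1.39  1.01] 
 dpos cm [-0.54  0.31 -0.28] dr [ 0.111 -0.015  0.027] deg 6.6 F [ 0.2 -0.7 -0.5] w 0.0856
```

```bash
python3 -m creep '{"delta_pos":[[-0.5,0.3,-0.3],[-0.5,0.3,-0.3],[-0.5,0.3,-0.3],[-0.5,0.3,-0.3]],"dr":[[0.111,-0.015,0.027],[0.111,-0.015,0.027],[0.111,-0.015,0.027],[0.111,-0.015,0.027]]}'
python3 - <<'E'
from h import *
from rig import manip
im=manip.get_image("wrist"); print(cam(im)[1].round(3))
for b in blobs(im,.026,60,300,3000): print(*b)
P=cloud(im); m=(im["pixels"].max(2)<70)&(abs(P[...,2]-.038)<.006)&(abs(P[...,0]-.465)<.05)&(abs(P[...,1]+.07)<.05)
q=P[m][:,:2].astype(np.float32); print(m.sum(),q.min(0),q.max(0),q.mean(0),cv2.minAreaRect(q*1000))
go([.465,-.072,.006],flat(-173),0)
E
```

```text
clock: 15.6
position: [0.4561, -0.07, 0.269]
ee_rot: [-0.045, -0.705, -0.047, 0.706]
contact_force: [-0.4, 0.7, 0.9]
width: 0.0851
[ 0.532 -0.059  0.412]
[141.3  13.5] 530 [0.6077 0.08  ] -71.5 0.162 [0.6098 0.0737]
[326.4   3. ] 404 [ 0.6464 -0.1347] 95.2 0.075 [ 0.6459 -0.1293]
[414.4  24.7] 900 [ 0.6375 -0.2432] 176.5 0.057 [ 0.637  -0.2432]
[250.  155.1] 1195 [ 0.4561 -0.0697] -172.5 0.08 [ 0.4465 -0.0709]
904 [ 0.44100246 -0.08825967] [ 0.48616898 -0.04808133] [ 0.46462584 -0.06850369] ((463.3509521484375, -68.76520538330078), (42.423038482666016, 37.08102798461914), 6.814702033996582)
clock 15.65 pos [ 0.4561 -0.0701  0.269 ] q [-0.31  0.08  1.66  0.    1.4   1.14] 
 dpos cm [26.3   0.36 -0.88] dr [0.007 0.    0.002] deg 0.4 F [ 0.1 -0.2  0.2] w 0.0853
```

```bash
python3 -m creep '{"delta_pos":[[5,0.2,-0.9],[10,0.2,-0.9],[15,0.2,-0.9],[20,0.2,-0.9],[23,0.2,-0.9],[25,0.2,-0.9],[26.3,0.2,-0.9],[26.3,0.2,-0.9],[26.3,0.2,-0.9],[26.3,0.2,-0.9]],"dr":[[0,0,0],[0,0,0],[0,0,0],[0,0,0],[0,0,0],[0,0,0],[0,0,0],[0,0,0],[0,0,0],[0,0,0]]}'
python3 -m creep '{"delta_pos":[[0,0,0],[0,0,0],[0,0,0],[0,0,0],[0,0,0],[0,0,0],[0,0,0],[-5,0,0],[-10,0,0],[-15,0,0]],"dr":[[0,0,0],[0,0,0],[0,0,0],[0,0,0],[0,0,0],[0,0,0],[0,0,0],[0,0,0],[0,0,0],[0,0,0]]}' -1 50
python3 - <<'E'
from h import *
b,n=trough(); t=TO+b*-.269+n*(.006+.11); go(t,frame(b,n),0)
E
```

```text
clock: 16.65
position: [0.4662, -0.0707, 0.0071]
ee_rot: [0.045, 0.706, 0.046, -0.705]
contact_force: [-0.6, 0.6, 0.7]
width: 0.085
clock: 17.65
position: [0.4648, -0.0703, 0.1574]
ee_rot: [-0.044, -0.705, -0.046, 0.706]
contact_force: [0.6, -1.1, -1.0]
width: 0.0371
clock 17.65 pos [ 0.4648 -0.0703  0.1574] q [-0.3   0.18  1.84  0.    1.13  1.14] 
 dpos cm [-10.33 -10.75 -17.4 ] dr [-1.547  0.329 -0.326] deg 92.5 F [ 0.6 -1.1 -1. ] w 0.0371
```

```bash
python3 -m creep '{"delta_pos":[[-5,0,0],[-10.3,0,0],[-10.3,0,-1],[-10.3,-1,-3],[-10.3,-2,-4],[-10.3,-3,-6],[-10.3,-4,-8],[-10.3,-5,-9],[-10.3,-6,-10],[-10.3,-7,-11]],"dr":[[-1.547,0.329,-0.326],[-1.547,0.329,-0.326],[-1.547,0.329,-0.326],[-1.547,0.329,-0.326],[-1.547,0.329,-0.326],[-1.547,0.329,-0.326],[-1.547,0.329,-0.326],[-1.547,0.329,-0.326],[-1.547,0.329,-0.326],[-1.547,0.329,-0.326]]}'
python3 - <<'E'
from h import *
b,n=trough(); t=TO+b*-.269+n*(.006+.06); go(t,frame(b,n),0)
E
```

```text
clock: 18.65
position: [0.5656, 0.013, 0.2586]
ee_rot: [0.391, 0.577, 0.6, -0.393]
contact_force: [0.5, -0.1, -1.4]
width: 0.0371
clock 18.65 pos [0.5656 0.013  0.2586] q [-0.34  0.3   1.47  0.36  1.54 -0.4 ] 
 dpos cm [ 6.39  5.8  -4.28] dr [-0.104  0.023 -0.023] deg 6.3 F [ 0.5 -0.1 -1.4] w 0.0371
```

```bash
python3 -m creep '{"delta_pos":[[0,3,-2],[0,5.8,-4.3],[3,5.8,-4.3],[6.4,5.8,-4.3],[6.4,5.8,-4.3],[6.4,5.8,-4.3],[6.4,5.8,-4.3]],"dr":[[-0.104,0.023,-0.023],[-0.104,0.023,-0.023],[-0.104,0.023,-0.023],[-0.104,0.023,-0.023],[-0.104,0.023,-0.023],[-0.104,0.023,-0.023],[-0.104,0.023,-0.023]]}'
python3 - <<'E'
from h import *
from rig import manip
b,n=trough(); t=TO+b*-.269+n*(.006+.003); go(t,frame(b,n),0)
a=manip.get_image("wrist")["pixels"]; c=manip.get_image("side")["pixels"]; 
cv2.imwrite("pics/p4.png",np.hstack([cv2.resize(a,(400,300)),cv2.resize(c[100:280,180:420],(400,300))]))
E
```

```text
clock: 19.35
position: [0.6226, 0.0774, 0.2171]
ee_rot: [0.409, 0.556, 0.628, -0.36]
contact_force: [0.0, -0.6, -0.2]
width: 0.0372
clock 19.35 pos [0.6226 0.0774 0.2171] q [-0.22  0.4   1.42  0.4   1.47 -0.41] 
 dpos cm [ 5.95 -0.15 -0.04] dr [-0.005  0.002 -0.005] deg 0.4 F [ 0.  -0.6 -0.2] w 0.0372
```

View pics/p4.png

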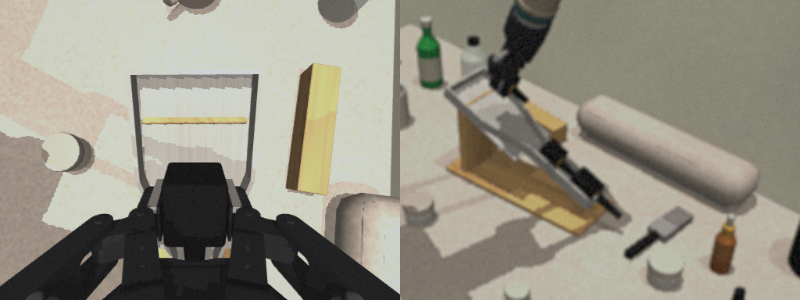

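The third bottle is centred over the pan. The first short bottle is close behind the long one, in line.

```bash
python3 -m creep '{"delta_pos":[[2,-0.1,0],[4,-0.1,0],[5.2,-0.1,0],[5.9,-0.1,0],[5.9,-0.1,0],[5.9,-0.1,0]],"dr":[[0,0,0],[0,0,0],[0,0,0],[0,0,0],[0,0,0],[0,0,0]]}'
python3 -m creep '{"delta_pos":[[0,0,0],[0,0,0],[0,0,0],[0,0,0],[0,0,0],[0,0,0],[0,0,0],[-3,0,0],[-8,0,0],[-12,0,0]],"dr":[[0,0,0],[0,0,0],[0,0,0],[0,0,0],[0,0,0],[0,0,0],[0,0,0],[0,0,0],[0,0,0],[0,0,0]]}' 0.25
python3 -c "
from h import *
go([.45,.35,.30],flat(-60),0)"
```

```text
clock: 20.05
position: [0.6183, 0.1015, 0.1624]
ee_rot: [0.408, 0.556, 0.628, -0.36]
contact_force: [0.0, -0.3, -0.3]
width: 0.0372
clock: 21.05
position: [0.6239, 0.0528, 0.273]
ee_rot: [0.408, 0.555, 0.628, -0.361]
contact_force: [-0.6, -0.5, 0.1]
width: 0.0538
clock 21.05 pos [0.6239 0.0528 0.273 ] q [-0.25  0.38  1.32  0.39  1.6  -0.4 ] 
 dpos cm [ 10.4  -13.6  -29.99] dr [-0.394 -0.413 -0.084] deg 33.1 F [-0.6 -0.5  0.1] w 0.0538
```

Now I'll move the arm aside so the top camera can see the trough.

```bash
python3 -m creep '{"delta_pos":[[10,-13.6,-30],[10,-13.6,-30],[10,-13.6,-30],[10,-13.6,-30],[10,-13.6,-30],[10,-13.6,-30],[10,-13.6,-30],[10,-13.6,-30],[10,-13.6,-30],[10,-13.6,-30]],"dr":[[-0.39,-0.41,-0.08],[-0.39,-0.41,-0.08],[-0.39,-0.41,-0.08],[-0.39,-0.41,-0.08],[-0.39,-0.41,-0.08],[-0.39,-0.41,-0.08],[-0.39,-0.41,-0.08],[-0.39,-0.41,-0.08],[-0.39,-0.41,-0.08],[-0.39,-0.41,-0.08]]}'
python3 - <<'E'
from h import *
from rig import manip
c=manip.get_image("side"); P=cloud(c); b,n=trough(); y=np.cross(n,b); T=(P-TO)@np.column_stack([b,y,n])
m=(c["pixels"].max(2)<70)&(abs(T[...,1])<.025)&(T[...,2]>.02)&(T[...,2]<.05)&(T[...,0]<.09)&(T[...,0]>-.35)
h,e=np.histogram(T[m][:,0],np.arange(-.3,.1,.01)); print(dict(zip((e[:-1]*1000).round().astype(int).tolist(),h.tolist())))
a=manip.get_image("top")["pixels"]
cv2.imwrite("pics/end.png",np.vstack([np.hstack([cv2.resize(a[155:260,165:305],(400,300)),cv2.resize(c["pixels"][130:250,220:380],(400,300))]),np.hstack([cv2.resize(a,(400,300)),cv2.resize(c["pixels"],(400,300))])]))
E
```

```text
clock: 22.05
position: [0.4505, 0.3482, 0.3018]
ee_rot: [0.611, 0.357, 0.612, -0.354]
contact_force: [0.2, 0.6, 0.6]
width: 0.0536
{-300: 0, -290: 0, -280: 0, -270: 0, -260: 0, -250: 0, -240: 0, -230: 0, -220: 8, -210: 37, -200: 35, -190: 35, -180: 40, -170: 12, -160: 11, -150: 9, -140: 17, -130: 38, -120: 39, -110: 34, -100: 31, -90: 13, -80: 11, -70: 12, -60: 19, -50: 36, -40: 37, -30: 36, -20: 34, -10: 31, 0: 11, 10: 12, 20: 9, 30: 11, 40: 8, 50: 3, 60: 0, 70: 0, 80: 0}
```

View pics/end.png

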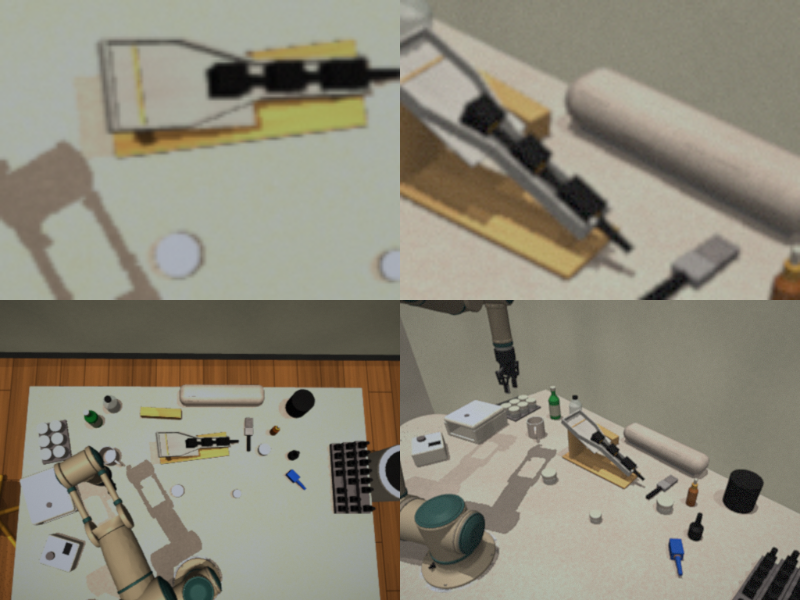

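```bash
python3 -c "
from rig import manip
print(manip.sign_off(), manip.get_state()['clock'])"
```

```text
the job is handed in; nothing more can be done
the job is handed in; nothing more can be done
```

The feeder is restocked and the job is handed in, at about 22 s of the 72 s allowed. I loaded the long bottle first, then the two short ones, each let go in the pan with its cap downhill so it slid down by itself.

**Final position:** In the last side and top pictures, the long bottle's cap pokes out through the slot. Measured from the side depth image, the body centres are about 27, 115 and 194 mm uphill of the stop, against the expected 27, 114 and 194 mm. The three lie in line and touch nose to tail.

**Robot and surroundings:** The gripper was well clear and touching nothing. The highest force reading I saw was about 6 N. The jars, the blue look-alike, the brush and the block look unmoved in the pictures. I checked these by eye and did not measure them.

**Checks that disagreed:**
- **First trough estimate:** it was about 10 mm off along the slope. I corrected it from the end posts and floor height before placing anything.
- **First short bottle:** the top and wrist cameras differed by about 5 mm along the bottle. I gripped at the midpoint, and the grasp held.

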